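Make room for the milk canister in the crowded feed-gear bay

ROBOT

A 6-joint arm with a two-finger parallel gripper is mounted at the origin on the work surface. World frame = base frame: x ahead of the robot, y to its left, z up, the work surface at z = 0. Lengths are in m, angles in degrees, forces in N, time in s.
With the tool pointing down it reaches from about 0.35 to 0.925 m from the base axis. Payload 6.4 kg.
Tool frame: the origin (TCP) lies at the very end of the fingers, on their centre line; the grasp point (between the pads) lies 19 mm behind it; z points along the fingers, x is the direction in which the jaws open and shut, and the axes are right-handed (so a half turn about z gives the same grasp; the last joint's range is limited). The gripper opens to 85 mm and grips with 20 to 120 N. Pads are 22 mm wide; open, the fingers measure 114 mm over their backs; the gripper's body (76 mm by 85 mm) begins 54 mm behind the grasp point. The pads swing forward as they close: fully open they stand 13 mm farther back than shut.
Start: joints at [-75.98, 14.043, 89.255, -0, 76.702, -9.975], TCP at [0.264, -0.594, 0.231] pointing down, gripper open.
Joint ranges: [-179.41, 179.41], [-58.25, 129.5], [7.25, 145.43], [-54.29, 234.29], [11.92, 165.04], [-157.13, 157.13]. Speed limits (degrees/s): [147.25, 147.25, 180, 180, 180, 180].

INTERFACE

Orientations are given as a 3x3 rotation matrix whose columns are the frame's x, y, z axes.
In Python, from plant import arm gives the robot as it stands.
- The arm moves only by the shell command python3 -m inch 'ROWS' [FORCE]. ROWS is JSON, a list that holds one entry, the list of rows, each a list of 5 numbers: the shift along the world's x, y, z in m, then the turn about the world's z in rad, then the opening, from 0 (shut) to 1 (fully open). In form: [[[tx, ty, tz, twist, gripper], ...]]. A call has 1 to 10 rows; each row shifts and turns the commanded pose from where the row before left it; what a row does not reach is not made up. A row lasts 1/10 s, in which the tool goes at most 50 mm and 8.59 degrees, less where a joint would pass 70% of its speed; a pose out of reach is approached as far as the arm can. A call with a gripper value outside its range is refused whole. The fingers move at their own pace and stop on an object; FORCE is the grip in N (left out, the last holds). Time passes only in rows, so rows that do not move let the fingers close. It gives the time, the measured TCP pose, the force and the opening at its end, in the units of the state.
- arm.get_obs(): the state, without advancing time (a new reading comes with each control period).
- arm.snapshot(name): name is "scene" or "side" or "wrist"; returns the picture (420x560x3 uint8, red, green, blue); there is no depth.
- arm.camera_model(name): a dict with "fx", "fy", "cx", "cy" (pixels), "extrinsics" (4x4, takes a point from world to camera coordinates). Camera axes: x right, y up, looking along -z (the intrinsics and any distortion apply to the point x, -y, -z); pixel columns grow to the right and rows downward; lengths in m; the calibration is good to about 2 mm. A picture is of the moment at which its call begins: read the wrist's pose just before it. camera_model takes no time and is no camera call; for the wrist camera it gives the pose at the moment of the call.
- arm.close_job(): hands the job in, once; it reports no verdict.
The state is a dict: "t": time; "q": joint angles; "qvel": joint speeds; "tau": joint torques, N m; "eef_pos": TCP position; "ee_rot": TCP orientation; "contact_force": force on the tool from outside, world axes, zero at the start; "torque": the same for the moment, N m; "gripper_width": finger opening in m.
Only numpy, scipy, OpenCV 4.12 (cv2) and the standard library are available. Lean on these libraries where they do the work, as an engineer would, in place of code of your own. Each camera call takes 0.05 s, during which the arm holds its last target. There are 200 camera calls.

TASK

Put the red canister away in the steel bay among the jar and the cup that already stand there: gently nudge those two aside inside the bay, slide the canister along the counter through the open mouth until it stands wholly inside, then swing the blue gate shut behind it. All three must stay standing on the counter and are never lifted (the jar and the cup stay in the bay), go gently with the glass jar, and leave everything else on the counter alone.

Things in the scene. Friction and masses are not known exactly. Their poses are not given: they have to be found in the camera images.
- bay: Fixed open holder of steel sheet on the counter, no floor. Origin on the counter at the centre of its inside: 110 mm along its x (-55 to +55), 270 mm along its y (-135 to +135). Walls 5 mm thick, 45 mm high (beads to 49). x points in from the mouth, away from the robot (yaw -0.2 to 0.3 rad), y left, z up. Place and yaw vary.
- bay_mouth (a point): Middle of the mouth at counter height (bay frame -57.5, 0, 0 mm). The bay's front wall, towards the robot, has its mid-plane here, x = -57.5 mm; the mouth is the 126 mm opening in its middle (y = -63 to +63), the rest is closed by two lips.
- gate_hinge (a point): Point on the gate's vertical hinge axis, at the left (+y) edge of the mouth, 23.5 mm above the counter (bay frame -57.5, +63, 23.5 mm). Fixed to the bay.
- gate_end (a point): Middle of the free end of the blue gate, 123 mm from the hinge, 23.5 mm above the counter.
- gate (a joint): Angle of the blue gate, a panel 123 mm long, 5 mm thick, 3 to 48 mm above the counter. 0 = shut (a stop), filling the mouth in the plane of the front wall; grows as it swings out to the robot and round to the left: at 1.57 it points along the bay's -x. Starts 1.6 to 2.2. Turns freely with slight friction (0.025 N m), stays where left.
- canister: Squat closed red canister with a red twist cap with white ribs: 92 mm in diameter, 80 mm high in all (cap 88 mm wide, top 20 mm), 0.3 to 0.6 kg, upright. Origin at the centre of its underside. Starts in front of the bay, before the mouth or up to 150 mm to its right (-y), clear of the gate. Too wide to grip: push it low down.
- jar: Squat clear glass feeding jar with a yellow cap, closed; 72 mm in diameter, 80 mm high (cap 66 mm wide, top 14 mm), about 0.25 kg, upright. Origin at the centre of its underside. Starts in the bay, left or right of the cup, with 42 to 73 mm between the two.
- cup: Round steel measuring cup without handle, open at the top; 72 mm in diameter, 75 mm high, about 0.2 kg, upright. Origin at the centre of its underside. Starts in the bay beside the jar. As they start, no gap beside or between the two takes the canister; pushed right out to the two ends of the bay they leave 126 mm between them.
- bottle: Bystander: clear bottle 64 mm in diameter, 170 mm high, upright, left of the bay. Origin at the centre of its underside. Leave it alone.
- teat: Bystander: yellow teat, 48 mm in diameter at its foot, 66 mm high, upright, on the left. Origin under its centre. Leave it alone.
- tin: Bystander: steel tin 90 mm in diameter, 110 mm high, on the right. Origin under its centre. Leave it alone.
- brush: Bystander: brush 180 mm long lying on the left. Origin under its middle. Leave it alone.
- bowl: Bystander: white bowl 120 mm in diameter, 50 mm high, on the right. Origin under its centre. Leave it alone.

How it is judged (in metres and radians):
On the way, in this order (a step that is already met when the one before it is completed fails the run):
1. the canister stands in the bay, with the jar and the cup still in it (x of canister in the frame of bay between -0.03 and 0.03 m and y of canister in the frame of bay between -0.095 and 0.095 m and x of each of jar, cup in the frame of bay above -0.03 m), for 0.1 s.
2. the gate is shut behind it (value of joint gate below 0.06 rad), for 0.2 s.
At the end, for the whole second after the job is handed in: The gate is shut (within 0.08 rad); canister, jar and cup all stand upright (within 0.08 rad) on the counter, at rest, wholly inside the bay's walls (value of joint gate below 0.08 rad and x of canister in the frame of bay between -0.016 and 0.016 m and y of canister in the frame of bay between -0.095 and 0.095 m and x of jar in the frame of bay between -0.026 and 0.026 m and y of jar in the frame of bay between -0.105 and 0.105 m and x of cup in the frame of bay between -0.026 and 0.026 m and y of cup in the frame of bay between -0.105 and 0.105 m and height (world z) of each of canister, jar, cup below 0.006 m and angle between each of canister, jar, cup's own z axis and vertical below 0.08 rad and linear speed of each of canister, jar, cup below 0.02 m/s); the robot touches nothing.
It fails at once if the canister, the jar or the cup is tipped by more than 0.35 rad (angle between any of canister, jar, cup's own z axis and vertical above 0.35 rad).
It fails at once if the canister, the jar or the cup is lifted more than 25 mm off the counter (height (world z) of any of canister, jar, cup above 0.025 m).
It fails at once if the jar or the cup is taken out of the bay (x of any of jar, cup in the frame of bay below -0.05 m).
It fails at once if the glass jar is knocked or pressed with more than 30 N, or moves faster than 0.4 m/s (contact force between jar and anything else above 30 N or linear speed of jar above 0.4 m/s).
It fails at once if a bystander (bottle, teat, tin, brush, bowl) is moved by more than 20 mm (distance of any of bottle, teat, tin, brush, bowl from where it was at the start of the episode above 0.02 m).
It also fails if it takes over 72 s, if anything falls off the work surface, if the arm or the gripper's body presses on something with over 40 N, if the wrist force passes 120 N, or if a joint passes its speed limit or range.

## Working session

There is one attempt and no reset: what is moved stays moved. The work goes in short steps, Python scripts to look and compute and a shell command to move; the robot and the scene stay as the last step left them, time stands still between calls to the robot, and variables do not carry over. Pictures are saved under pics/ and viewed, about 8 in all and at most 12, crops included, and the job is handed in when it is done.

```bash
ls; mkdir -p pics
python3 - <<'E'
from plant import arm
import cv2,numpy as np
for n in("scene","side"):
    im=arm.snapshot(n); cv2.imwrite(f"pics/{n}0.png",im[:,:,::-1])
    m=arm.camera_model(n); print(n,m["fx"],m["fy"],m["cx"],m["cy"],[k for k in m]); print(np.round(m["extrinsics"],4).tolist())
o=arm.get_obs();print(o["t"],o["eef_pos"],np.round(o["ee_rot"],3).tolist(),o["gripper_width"])
E
```

```text
pics
scene 510.2868964383582 510.2868964383582 279.03975694058926 210.60574142890584 ['fx', 'fy', 'cx', 'cy', 'extrinsics']
[[-0.5653, 0.8248, -0.0122, 0.3678], [-0.4972, -0.3289, 0.8029, 0.2611], [0.6582, 0.46, 0.596, -1.6847], [0.0, 0.0, 0.0, 1.0]]
side 453.4493942723032 453.4493942723032 285.95912718447715 214.99135110728113 ['fx', 'fy', 'cx', 'cy', 'extrinsics']
[[-0.992, -0.1239, -0.0225, 0.5806], [0.055, -0.5866, 0.808, -0.0953], [-0.1133, 0.8003, 0.5888, -1.095], [0.0, 0.0, 0.0, 1.0]]
0.1 [ 0.26423135 -0.59331563  0.23027889] [[0.407, -0.914, -0.0], [-0.914, -0.407, 0.002], [-0.002, -0.0, -1.0]] 0.08583566049751705
```

View pics/scene0.png

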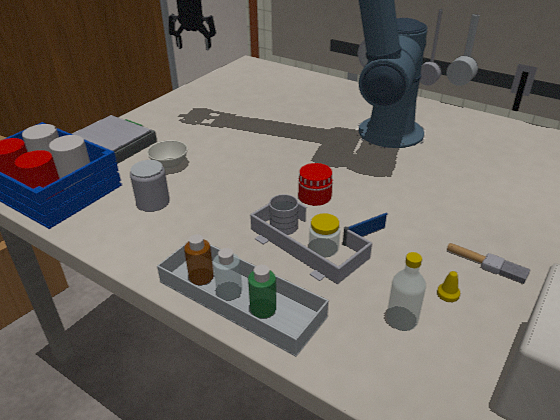

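View pics/side0.png

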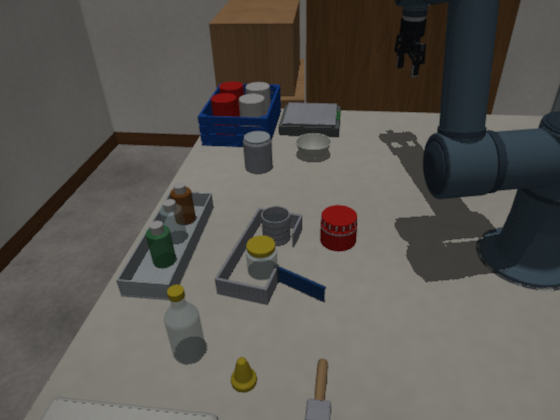

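Scene: bay with rim corners near (251,212), (371,243), (343,275). The cup is at (284,212), the jar cap at (324,223), the red canister at (315,183), and the gate runs from (345,232) to (386,220). I'll zoom both views for accurate corners.

Run:
```python
import cv2,numpy as np
a=cv2.imread("pics/scene0.png")[155:290,235:400]; b=cv2.imread("pics/side0.png")[195:305,210:370]
A=cv2.resize(a,None,fx=4,fy=4,interpolation=cv2.INTER_CUBIC);B=cv2.resize(b,None,fx=4,fy=4,interpolation=cv2.INTER_CUBIC)
cv2.imwrite("pics/sc.png",A);cv2.imwrite("pics/si.png",B)
for n in("scene","side"):
    im=cv2.imread(f"pics/{n}0.png");h=cv2.cvtColor(im,cv2.COLOR_BGR2HSV)
    for c,lo,hi in(("red",(0,150,60),(8,255,255)),("yel",(22,150,80),(34,255,255)),("blue",(100,140,30),(118,255,255))):
        k,l,s,ce=cv2.connectedComponentsWithStats(cv2.inRange(h,lo,hi))
        for i in range(1,k):
            if s[i,4]>60: print(n,c,s[i],ce[i].round(1))
```

```text
scene red [   0  138   59   50 1734] [ 26.4 162.9]
scene red [299 163  33  26 622] [315.2 174.8]
scene red [298 186  34  20 390] [314.5 196. ]
scene yel [311 213  28  22 476] [324.8 223.4]
scene yel [406 252  16  16 205] [413.4 259.6]
scene yel [437 271  23  31 456] [449.6 287.7]
scene blue [  7 130  17  10  65] [ 16.7 135.3]
scene blue [   0  140  121   89 4688] [ 63.8 189.1]
scene blue [349 213  38  23 429] [369.2 225. ]
side red [212  81  31  35 742] [227.   98.2]
side red [321 205  36  29 774] [338.7 218.8]
side red [322 231  34  20 427] [338.  241.5]
side yel [246 236  29  19 420] [260.3 244.6]
side yel [167 285  17  12 156] [174.9 290.6]
side yel [231 358  26  32 404] [242.6 375.6]
side blue [ 198   85   82   62 2062] [237.1 123.4]
side blue [279 268  46  33 648] [301.3 283.5]
```

View pics/sc.png

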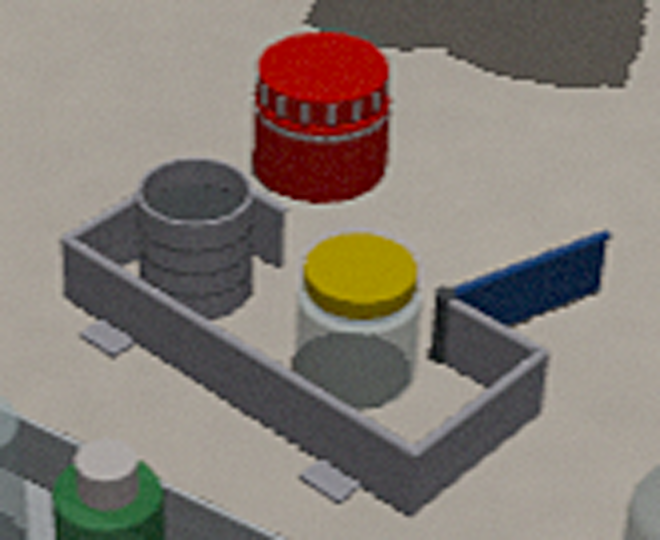

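View pics/si.png

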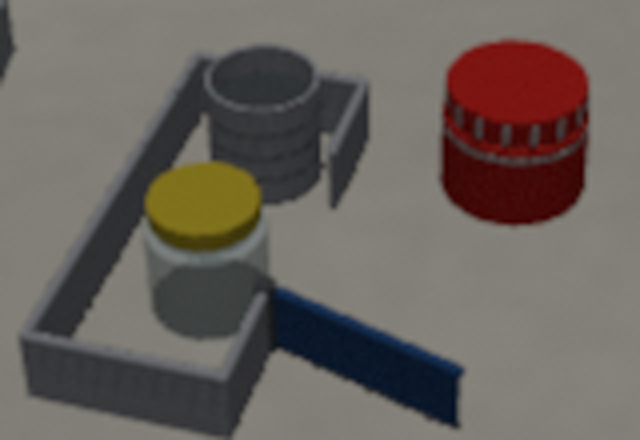

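Clear view. Corner pixels (zoomed): scene back-right (63,240), back-left (410,457), front-left (547,355); side back-left (25,338), front-left (228,378), back-right (195,55), front-right (367,82). Gate tip is (608,235) scene and (462,372) side.

```bash
cat > h.py <<'E'
import numpy as np,cv2
def ray(m,u,v):
    E=np.array(m["extrinsics"]);R,t=E[:3,:3],E[:3,3]
    d=R.T@np.array([(u-m["cx"])/m["fx"],-(v-m["cy"])/m["fy"],-1]);return -R.T@t,d
def cast(m,u,v,z):
    c,d=ray(m,u,v);return (c+d*(z-c[2])/d[2])[:2]
class Bay:
    def __init__(s,o,yaw): s.o=np.array(o);s.R=np.array([[np.cos(yaw),-np.sin(yaw)],[np.sin(yaw),np.cos(yaw)]])
    def w(s,p): return s.o+s.R@np.array(p)
    def b(s,p): return s.R.T@(np.array(p)-s.o)
def proj(m,P):
    E=np.array(m["extrinsics"]);q=E[:3,:3]@np.array(P)+E[:3,3]
    return np.array([m["cx"]-m["fx"]*q[0]/q[2], m["cy"]+m["fy"]*q[1]/q[2]])
E
python3 - <<'E'
from h import *
from plant import arm
S=arm.camera_model("scene");D=arm.camera_model("side")
s=lambda u,v,z:cast(S,235+(u-1.5)/4,155+(v-1.5)/4,z)
d=lambda u,v,z:cast(D,210+(u-1.5)/4,195+(v-1.5)/4,z)
z=.049
P=[((60,-140),s(63,240,z)),((60,140),s(410,457,z)),((-60,140),s(547,355,z)),((60,140),d(25,338,z)),((-60,140),d(228,378,z)),((60,-140),d(195,55,z)),((-60,-140),d(367,82,z))]
A=np.array([p[0] for p in P])/1e3;B=np.array([p[1] for p in P])
a=A-A.mean(0);b=B-B.mean(0)
yaw=np.arctan2((a[:,0]*b[:,1]-a[:,1]*b[:,0]).sum(),(a*b).sum())
bay=Bay([0,0],yaw);o=B.mean(0)-bay.R@A.mean(0);bay=Bay(o,yaw);print("bay",o,yaw)
for x,y in zip(A,B):print(x,(bay.b(y)-x).round(4))
def show(n,p):print(n,np.round(p,4),"bay",bay.b(p).round(4))
show("gate end s",s(608,235,.048));show("gate end d",d(460,371,.048))
show("can s",s(324,68,.08));show("can d",d(517,84,.08))
show("jar s",s(360,270,.08));show("jar d",d(203,199,.08))
show("cup s",s(195,190,.075));show("cup d",d(262,77,.075))
for n,p in(("bottle",cast(S,404,322,0)),("tin s",cast(S,149,170,.11)),("tin d",cast(D,258,139,.11)),("bowl",cast(S,168,152,.05)),("teat",cast(S,449,295,0))):show(n,p)
show("can bottom s edges",s(320,195,0))
E
```

```text
bay [0.6336815  0.07931323] -0.18290367004195116
[ 0.06 -0.14] [ 0.0035 -0.0006]
[0.06 0.14] [ 0.0048 -0.0054]
[-0.06  0.14] [ 0.0062 -0.0036]
[0.06 0.14] [-0.0075  0.0006]
[-0.06  0.14] [-0.0031 -0.002 ]
[ 0.06 -0.14] [-0.0035  0.0065]
[-0.06 -0.14] [-0.0004  0.0046]
gate end s [0.4816 0.2033] bay [-0.1721  0.0943]
gate end d [0.4761 0.208 ] bay [-0.1783  0.0979]
can s [ 0.4575 -0.0144] bay [-0.1562 -0.1242]
can d [ 0.4543 -0.007 ] bay [-0.1607 -0.1175]
jar s [0.6314 0.1147] bay [-0.0086  0.0344]
jar d [0.6267 0.1195] bay [-0.0142  0.0383]
cup s [ 0.6126 -0.0121] bay [-0.0041 -0.0937]
cup d [ 0.6114 -0.0066] bay [-0.0062 -0.0885]
bottle [0.7365 0.3653] bay [0.049  0.2999]
tin s [ 0.7254 -0.3494] bay [ 0.1682 -0.4049]
tin d [ 0.711  -0.3392] bay [ 0.1522 -0.3975]
bowl [ 0.5614 -0.4547] bay [ 0.026  -0.5382]
teat [0.6133 0.4148] bay [-0.081   0.3262]
can bottom s edges [0.4849 0.0019] bay [-0.1322 -0.1032]
```

```bash
R='[[[0.0203,0.036,0.0035,0.054,0.5],[0.0203,0.036,0.0035,0.054,0.5],[0.0203,0.036,0.0035,0.054,0.5],[0.0203,0.036,0.0035,0.054,0.5],[0.0203,0.036,0.0035,0.054,0.5],[0.0203,0.036,0.0035,0.054,0.5],[0.0203,0.036,0.0035,0.054,0.5],[0.0203,0.036,0.0035,0.054,0.5],[0.0203,0.036,0.0035,0.054,0.5]]]' ; true
python3 -m inch '[[[0.0203,0.036,0.0035,0.054,0.5],[0.0203,0.036,0.0035,0.054,0.5],[0.0203,0.036,0.0035,0.054,0.5],[0.0203,0.036,0.0035,0.054,0.5],[0.0203,0.036,0.0035,0.054,0.5],[0.0203,0.036,0.0035,0.054,0.5],[0.0203,0.036,0.0035,0.054,0.5],[0.0203,0.036,0.0035,0.054,0.5],[0.0203,0.036,0.0035,0.054,0.5]]]'
python3 -m inch '[[[0.0203,0.036,0.0035,0.054,0.5],[0.0203,0.036,0.0035,0.054,0.5],[0.0203,0.036,0.0035,0.054,0.5],[0.0203,0.036,0.0035,0.054,0.5],[0.0203,0.036,0.0035,0.054,0.5],[0.0203,0.036,0.0035,0.054,0.5],[0.0203,0.036,0.0035,0.054,0.5],[0.0203,0.036,0.0035,0.054,0.5],[0.0203,0.036,0.0035,0.054,0.5],[0,0,0,0,0.5]]]'
python3 - <<'E'
from plant import arm
import cv2,numpy as np,json
o=arm.get_obs();m=arm.camera_model("wrist")
cv2.imwrite("pics/w1.png",arm.snapshot("wrist")[:,:,::-1])
json.dump({k:np.array(v).tolist() for k,v in m.items()},open("w1.json","w"))
print(o["t"],o["eef_pos"],np.round(o["ee_rot"],3).tolist(),o["gripper_width"],o["q"],o["contact_force"])
E
```

```text
t: 1.0
eef_pos: [0.4474, -0.2681, 0.2626]
ee_rot: [[0.788, -0.616, -0.0], [-0.616, -0.788, 0.0], [-0.0, -0.0, -1.0]]
contact_force: [0.8, -0.2, 0.0]
gripper_width: 0.0427
t: 2.0
eef_pos: [0.6308, 0.058, 0.294]
ee_rot: [[0.985, -0.173, 0.0], [-0.173, -0.985, 0.001], [-0.0, -0.001, -1.0]]
contact_force: [-1.2, -0.4, -0.1]
gripper_width: 0.0425
2.0 [0.63082466 0.05804099 0.29396594] [[0.985, -0.173, 0.0], [-0.173, -0.985, 0.001], [-0.0, -0.001, -1.0]] 0.04252215853642239 [-5.00701969e+00  9.31964742e+00  8.81510515e+01  6.28530224e-02
  8.25284166e+01  4.97346748e+00] [-1.17968124 -0.40643533 -0.09450247]
```

View pics/w1.png

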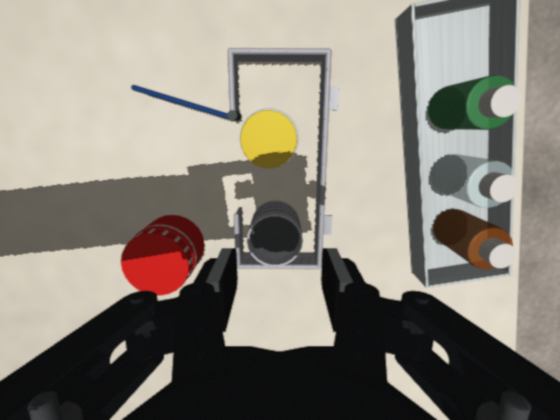

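Wrist view: bay rim corners (229,49), (331,50), (319,268); jar cap (269,138), cup (275,232), canister (156,260), gate tip (133,87), hinge (237,117).

Run:
```python
from h import *
import json
m=json.load(open("w1.json"))
im=cv2.imread("pics/w1.png");h=cv2.cvtColor(im,cv2.COLOR_BGR2HSV)
P=[((-60,140),(229,49)),((60,140),(331,50)),((60,-140),(319,268)),((-57.5,63),(235,116))]
A=np.array([p[0] for p in P])/1e3;B=np.array([cast(m,*p[1],.049) for p in P])
a=A-A.mean(0);b=B-B.mean(0)
yaw=np.arctan2((a[:,0]*b[:,1]-a[:,1]*b[:,0]).sum(),(a*b).sum())
bay=Bay([0,0],yaw);o=B.mean(0)-bay.R@A.mean(0);bay=Bay(o,yaw);print("bay",o,yaw)
for x,y in zip(A,B):print(x,(bay.b(y)-x).round(4))
def show(n,p):print(n,np.round(p,4),"bay",bay.b(p).round(4))
y=cv2.inRange(h,(20,130,120),(36,255,255));c=max(cv2.findContours(y,0,2)[0],key=cv2.contourArea);(e,r)=cv2.minEnclosingCircle(c);print(e,r,r/m["fx"])
show("jar",cast(m,*e,.08))
show("cup",cast(m,275,232,.075))
r=cv2.inRange(h,(0,180,150),(8,255,255));c=max(cv2.findContours(r,0,2)[0],key=cv2.contourArea);e,_,_=cv2.fitEllipse(cv2.convexHull(c));print(e)
show("can",cast(m,*e,.08)); show("gate",cast(m,133,87,.048))
```

```text
bay [0.63198774 0.07321616] -0.19154195310394848
[-0.06  0.14] [ 0.0001 -0.002 ]
[0.06 0.14] [-0.0017 -0.0011]
[ 0.06 -0.14] [-0.0013  0.0022]
[-0.0575  0.063 ] [0.0029 0.0009]
(267.595458984375, 138.47434997558594) 28.445585250854492 0.09385069475924497
jar [0.6262 0.1141] bay [-0.0134  0.039 ]
cup [ 0.6141 -0.0009] bay [-0.0035 -0.0762]
(155.4805145263672, 268.7891540527344)
can [ 0.4535 -0.0219] bay [-0.1571 -0.1273]
gate [0.4772 0.2001] bay [-0.1761  0.0951]
```

```bash
python3 -m inch '[[[-0.0123,-0.0047,-0.03,-0.01,0.35],[0,0,-0.04,0,0.35],[0,0,-0.04,0,0.35],[0,0,-0.04,0,0.35],[0,0,-0.04,0,0.35],[0,0,-0.03,0,0.35],[0,0,-0.03,0,0.35],[0,0,-0.02,0,0.35],[0,0,0,0,0.35]]]'
python3 - <<'E'
from plant import arm
import cv2,numpy as np,json
for n in("side","wrist"): cv2.imwrite(f"pics/{n}2.png",arm.snapshot(n)[:,:,::-1])
a=cv2.resize(cv2.imread("pics/side2.png")[190:310,205:365],(533,400),interpolation=2)
b=cv2.resize(cv2.imread("pics/wrist2.png"),(400,300)); b=cv2.copyMakeBorder(b,0,100,0,0,0)
cv2.imwrite("pics/c2.png",np.hstack([a,b])[:, :800+133][:, :933]); cv2.imwrite("pics/c2.png",cv2.resize(np.hstack([a,b]),(800,343)))
E
```

```text
t: 2.95
eef_pos: [0.6139, 0.0486, 0.0205]
ee_rot: [[0.982, -0.19, -0.008], [-0.19, -0.982, 0.001], [-0.008, 0.001, -1.0]]
contact_force: [-1.4, 0.0, 0.3]
gripper_width: 0.0299
```

View pics/c2.png

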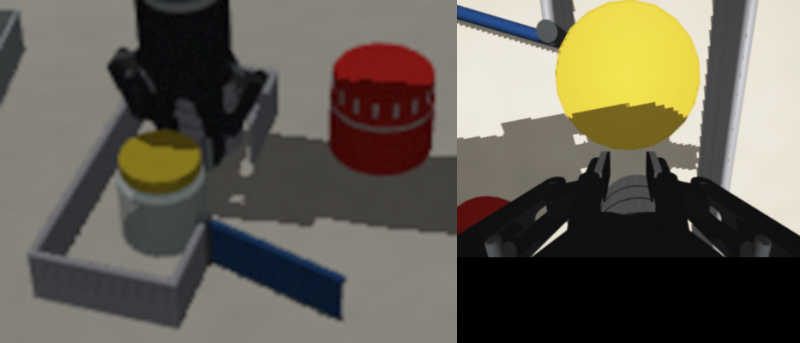

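Both views show the fingers standing between jar and cup, with the jar cap centred ahead of them. I'll push the jar gently left.

```bash
python3 -m inch '[[[0.0018,0.0068,-0.003,0,0.35],[0.0018,0.0068,0,0,0.35],[0.0018,0.0068,0,0,0.35],[0.0018,0.0068,0,0,0.35],[0.0018,0.0068,0,0,0.35],[0.0018,0.0068,0,0,0.35],[0.0018,0.0068,0,0,0.35],[0.0018,0.0068,0,0,0.35],[0.0018,0.0068,0,0,0.35],[0,0,0,0,0.35]]]'
cat > j.py <<'E'
from h import *
from plant import arm
import sys
bay=Bay([.6325,.075],-.19)
o=arm.get_obs();m=arm.camera_model("wrist");im=arm.snapshot("wrist")[:,:,::-1]
cv2.imwrite(f"pics/{sys.argv[1]}.png",im);h=cv2.cvtColor(np.ascontiguousarray(im),cv2.COLOR_BGR2HSV)
print(o["t"],"tool bay",bay.b(o["eef_pos"][:2]).round(4),o["eef_pos"][2],o["contact_force"].round(1))
def blob(lo,hi,z,n):
    cs=cv2.findContours(cv2.inRange(h,lo,hi),0,2)[0]
    if not cs:return
    c=max(cs,key=cv2.contourArea)
    if cv2.contourArea(c)<300:return
    e,r=cv2.minEnclosingCircle(cv2.convexHull(c));p=cast(m,*e,z);print(n,np.round(e),round(r),"world",p.round(4),"bay",bay.b(p).round(4))
blob((20,130,60),(36,255,255),.08,"jar")
blob((0,180,60),(8,255,255),.08,"can")
E
python3 j.py w3
```

```text
t: 4.05
eef_pos: [0.6338, 0.1118, 0.0212]
ee_rot: [[0.982, -0.188, 0.0], [-0.188, -0.982, 0.001], [0.0, -0.001, -1.0]]
contact_force: [0.6, -0.1, -0.9]
gripper_width: 0.0301
4.05 tool bay [-0.0057  0.0364] 0.021152581889656567 [ 0.6 -0.1 -0.9]
jar [280. 200.] 113 world [0.6419 0.1586] bay [-0.0066  0.0838]
```

```bash
python3 -m inch '[[[0.0009,0.0045,0,0,0.35],[0.0009,0.0045,0,0,0.35],[0.0008,0.004,0,0,0.35],[0,0,0,0,0.35]]]'
python3 j.py w4
python3 -m inch '[[[-0.0038,-0.0196,0,0,0.35],[-0.0038,-0.0196,0,0,0.35],[-0.0038,-0.0196,0,0,0.35],[-0.0028,-0.0147,0,0,0.35],[-0.0013,-0.0069,0,0,0.35],[-0.0013,-0.0069,0,0,0.35],[-0.0013,-0.0069,0,0,0.35],[-0.0008,-0.004,0,0,0.35],[0,0,0,0,0.35]]]'
python3 j.py w5
```

```text
t: 4.5
eef_pos: [0.6362, 0.1243, 0.0212]
ee_rot: [[0.982, -0.188, -0.0], [-0.188, -0.982, 0.0], [-0.0, -0.0, -1.0]]
contact_force: [0.9, -0.1, -0.0]
gripper_width: 0.0301
4.5 tool bay [-0.0057  0.0491] 0.021154055529125176 [ 0.9 -0.1 -0. ]
jar [279. 201.] 113 world [0.644  0.1709] bay [-0.0068  0.0963]
t: 5.45
eef_pos: [0.6174, 0.0253, 0.0213]
ee_rot: [[0.982, -0.189, 0.0], [-0.189, -0.982, 0.0], [0.0, -0.0, -1.0]]
contact_force: [0.2, 0.9, 0.1]
gripper_width: 0.0297
5.45 tool bay [-0.0054 -0.0516] 0.02134305875828082 [0.2 0.9 0.1]
can [ 43. 326.] 53 world [0.5424 0.0452] bay [-0.0828 -0.0462]
```

```bash
python3 -m inch '[[[0.0003,0.0015,0.03,0,0.5],[0,0,0.04,0,0.5],[0,0,0.04,0,0.5],[-0.0353,-0.0231,0,0,0.5],[-0.0353,-0.0231,0,0,0.5],[-0.0353,-0.0231,0,0,0.5],[-0.0353,-0.0231,0,0,0.5],[-0.0353,-0.0231,0,0,0.5],[0,0,0,0,0.5]]]'
python3 j.py w6
```

```text
t: 6.4
eef_pos: [0.4378, -0.0894, 0.1303]
ee_rot: [[0.981, -0.192, -0.003], [-0.192, -0.981, 0.0], [-0.003, 0.0, -1.0]]
contact_force: [0.7, 0.7, -0.5]
gripper_width: 0.0429
6.4 tool bay [-0.1602 -0.1982] 0.13033981000020553 [ 0.7  0.7 -0.5]
can [284. 110.] 74 world [ 0.4546 -0.014 ] bay [-0.1579 -0.121 ]
```

```bash
python3 -m inch '[[[0.002,0,-0.04,0,0.5],[0,0,-0.04,0,0.5],[0,0,-0.03,0,0.5],[0.0019,0.0098,0,0,0.5],[0.0019,0.0098,0,0,0.5],[0.0019,0.0098,0,0,0.5],[0.0019,0.0098,0,0,0.5],[0.0019,0.0098,0,0,0.5],[0.0019,0.0098,0,0,0.5]]]'
python3 -m inch '[[[0.0019,0.0098,0,0,0.5],[0.0019,0.0098,0,0,0.5],[0.0019,0.0098,0,0,0.5],[0.0019,0.0098,0,0,0.5],[0.0019,0.0098,0,0,0.5],[0.0014,0.0069,0,0,0.5],[0.0008,0.0039,0,0,0.5],[0,0,0,0,0.5]]]'
python3 j.py w7
```

```text
t: 7.35
eef_pos: [0.4561, -0.0296, 0.0228]
ee_rot: [[0.982, -0.188, 0.003], [-0.188, -0.982, -0.002], [0.003, 0.001, -1.0]]
contact_force: [-0.2, -5.8, 4.2]
gripper_width: 0.0428
t: 8.15
eef_pos: [0.467, 0.0307, 0.0217]
ee_rot: [[0.982, -0.189, 0.002], [-0.189, -0.982, 0.0], [0.002, -0.001, -1.0]]
contact_force: [1.2, -2.0, 0.6]
gripper_width: 0.0423
8.15 tool bay [-0.1542 -0.0748] 0.021740921487349664 [ 1.2 -2.   0.6]
can [279. 166.] 153 world [0.4766 0.087 ] bay [-0.1554 -0.0176]
```

```bash
python3 -m inch '[[[0.0014,0.0069,0,0,0.5],[0.0013,0.0064,0,0,0.5],[0.0006,0.0034,0,0,0.5],[0,0,0,0,0.5],[-0.002,-0.012,0,0,0.5]]]'
python3 j.py w8
```

```text
t: 8.7
eef_pos: [0.4669, 0.0357, 0.0208]
ee_rot: [[0.982, -0.187, -0.001], [-0.187, -0.982, 0.001], [-0.001, -0.001, -1.0]]
contact_force: [-0.7, 0.3, 0.6]
gripper_width: 0.0425
8.7 tool bay [-0.1552 -0.0698] 0.020792693887503856 [-0.7  0.3  0.6]
can [279. 125.] 164 world [0.4787 0.1026] bay [-0.1562 -0.002 ]
```

```bash
python3 -m inch '[[[0,-0.005,0.03,-0.14,0.5],[-0.007,0,0.04,-0.14,0.5],[-0.008,0,0.03,-0.143,0.5],[-0.008,0.012,0,-0.143,0.5],[-0.008,0.013,0,-0.143,0.5],[-0.008,0.013,0,-0.143,0.5],[-0.008,0.013,0,-0.143,0.5],[-0.008,0.013,0,-0.143,0.5],[-0.008,0.013,0,-0.143,0.5],[0,0.011,0,-0.143,0.5]]]'
python3 -m inch '[[[0,0,0,-0.146,0.5],[0,0,0,0,0.5]]]'
python3 j.py w9
```

```text
t: 9.75
eef_pos: [0.403, 0.1181, 0.1205]
ee_rot: [[-0.05, -0.999, -0.002], [-0.999, 0.05, 0.001], [-0.001, 0.002, -1.0]]
contact_force: [-0.5, 0.2, 0.8]
gripper_width: 0.043
t: 9.95
eef_pos: [0.4039, 0.1178, 0.1207]
ee_rot: [[-0.188, -0.982, -0.001], [-0.982, 0.188, 0.001], [-0.0, 0.001, -1.0]]
contact_force: [-0.2, 0.5, -0.4]
gripper_width: 0.0427
9.95 tool bay [-0.2326 -0.0012] 0.12071979315615369 [-0.2  0.5 -0.4]
can [288. 103.] 79 world [0.4806 0.098 ] bay [-0.1535 -0.0061]
```

View pics/w9.png

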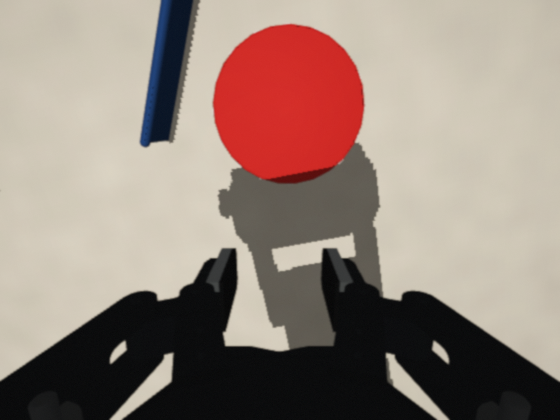

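Canister top at (288,103), gate clear at the left. I'll descend and push in +x.

```bash
python3 -m inch '[[[-0.0006,-0.003,-0.04,0,0.5],[0,0,-0.04,0,0.5],[0,0,-0.02,0,0.5],[0.0099,-0.0016,0,0,0.5],[0.0099,-0.0016,0,0,0.5],[0.0099,-0.0016,0,0,0.5],[0.0099,-0.0016,0,0,0.5],[0.0099,-0.0016,0,0,0.5],[0.0099,-0.0016,0,0,0.5]]]'
python3 -m inch '[[[0.0099,-0.0016,0,0,0.5],[0.0099,-0.0016,0,0,0.5],[0.0099,-0.0016,0,0,0.5],[0,0,0,0,0.5]]]'
python3 j.py w10
```

```text
t: 10.9
eef_pos: [0.4643, 0.1052, 0.022]
ee_rot: [[-0.188, -0.982, 0.0], [-0.982, 0.188, 0.0], [-0.0, -0.0, -1.0]]
contact_force: [-5.0, 1.0, 4.8]
gripper_width: 0.0427
t: 11.3
eef_pos: [0.4955, 0.1001, 0.022]
ee_rot: [[-0.188, -0.982, 0.004], [-0.982, 0.188, -0.0], [-0.001, -0.004, -1.0]]
contact_force: [0.0, 0.5, 0.1]
gripper_width: 0.0427
11.3 tool bay [-0.1393 -0.0013] 0.02204589101107832 [0.  0.5 0.1]
can [276. 164.] 153 world [0.5511 0.0903] bay [-0.0828 -0.0003]
```

View pics/w10.png

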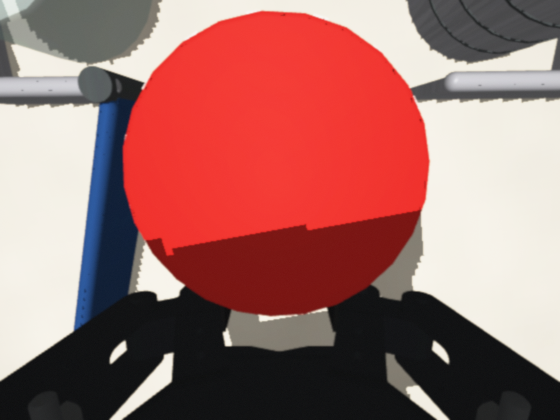

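Canister sits squarely before the mouth: hinge at (97,82), right lip end at about (440,82), canister centre at 276. I'll continue in.

```bash
python3 -m inch '[[[0.0098,-0.0019,0,0,0.5],[0.0098,-0.0019,0,0,0.5],[0.0098,-0.0019,0,0,0.5],[0.0098,-0.0019,0,0,0.5]]]'; python3 j.py w11
python3 -m inch '[[[0.0079,-0.0015,0,0,0.5],[0.0079,-0.0015,0,0,0.5],[0.0079,-0.0015,0,0,0.5],[0.0079,-0.0015,0,0,0.5],[0,0,0,0,0.5]]]'; python3 j.py w12
```

```text
t: 11.75
eef_pos: [0.533, 0.0925, 0.021]
ee_rot: [[-0.188, -0.982, -0.0], [-0.982, 0.188, -0.0], [0.0, 0.0, -1.0]]
contact_force: [-1.9, 0.1, -1.8]
gripper_width: 0.0428
11.75 tool bay [-0.101  -0.0016] 0.021030087455201477 [-1.9  0.1 -1.8]
jar [26. 68.] 72 world [0.6247 0.1404] bay [-0.02    0.0628]
can [276. 165.] 155 world [0.5885 0.0827] bay [-0.0447 -0.0008]
t: 12.3
eef_pos: [0.5657, 0.0864, 0.0217]
ee_rot: [[-0.188, -0.982, 0.003], [-0.982, 0.188, -0.0], [-0.0, -0.003, -1.0]]
contact_force: [-0.5, -0.7, 0.2]
gripper_width: 0.0428
12.3 tool bay [-0.0677 -0.0014] 0.021737178272099162 [-0.5 -0.7  0.2]
jar [  1. 146.] 105 world [0.6402 0.1499] bay [-0.0066  0.075 ]
can [276. 164.] 154 world [0.6213 0.0765] bay [-0.0113 -0.0007]
```

```bash
python3 -m inch '[[[0.0045,-0.0009,0,0,0.5],[0.0045,-0.0009,0,0,0.5],[0.003,-0.0006,0,0,0.5],[0,0,0,0,0.5],[-0.0147,0.0028,0,0,0.5],[-0.0245,0.0047,0,0,0.5],[-0.0245,0.0047,0.03,0,0.5],[-0.0245,0.0047,0.04,0,0.5],[-0.0245,0.0047,0.04,0,0.5]]]'
python3 -m inch '[[[0,0,0.04,0,0.5],[0,0,0.04,0,0.5],[0,0,0.04,0,0.2],[0,0,0.02,0,0],[0,0,0,0,0]]]'; python3 j.py w13
```

```text
t: 13.25
eef_pos: [0.4625, 0.1059, 0.1323]
ee_rot: [[-0.188, -0.982, 0.001], [-0.982, 0.188, -0.0], [-0.0, -0.001, -1.0]]
contact_force: [1.1, -0.1, 1.1]
gripper_width: 0.0429
t: 13.75
eef_pos: [0.4656, 0.1059, 0.2757]
ee_rot: [[-0.188, -0.982, 0.01], [-0.982, 0.188, -0.0], [-0.002, -0.01, -1.0]]
contact_force: [0.5, 0.1, -0.9]
gripper_width: 0.0004
13.75 tool bay [-0.1697 -0.0012] 0.2757020929802842 [ 0.5  0.1 -0.9]
jar [185.  30.] 37 world [0.6421 0.168 ] bay [-0.0082  0.0931]
can [279.  32.] 48 world [0.6217 0.0762] bay [-0.0109 -0.0009]
```

View pics/w13.png

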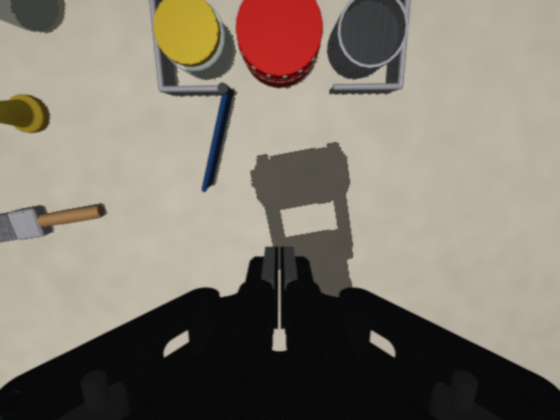

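Canister, jar and cup all stand in the bay, with the canister between the other two. The gate runs from hinge (224,90) to tip (207,187) with its left side free. Now I'll work out the gate closing arc.

Run:
```python
from h import *
from plant import arm
import json
m=arm.camera_model("wrist")
bay=Bay([.6325,.075],-.19)
H0=bay.b(cast(m,224,90,.048));E0=bay.b(cast(m,207,188,.048));print("hinge",H0.round(4),"end",E0.round(4),np.linalg.norm(H0-E0))
u=E0-H0;print("theta",np.arctan2(-u[0],-u[1]))
H=np.array([-.0575,.063]);r=.095
def W(t,x=0):
    s,c=np.sin(t),np.cos(t);d=.0025+.0145*abs(s)+.011*abs(c)+x
    return bay.w(H+r*np.array([-s,-c])+d*np.array([-c,s]))
p=arm.get_obs()["eef_pos"][:2]
for t,x in[(1.85,.03)]+[(t,0) for t in(1.85,1.7,1.55,1.4,1.25,1.1,.95,.8,.65,.5,.35,.2,.1,0)]:
    w=W(t,x);print(t,w.round(4),"step",(w-p).round(4));p=w
```

```text
hinge [-0.0639  0.0612] end [-0.177   0.0876] 0.11621256658157687
theta 1.7998444982157706
1.85 [0.5256 0.2348] step [0.0613 0.129 ]
1.85 [0.512 0.208] step [-0.0136 -0.0268]
1.7 [0.5035 0.1949] step [-0.0085 -0.0131]
1.55 [0.4972 0.1807] step [-0.0063 -0.0142]
1.4 [0.4933 0.1682] step [-0.0039 -0.0125]
1.25 [0.4912 0.1549] step [-0.0021 -0.0133]
1.1 [0.491 0.141] step [-0.0002 -0.0139]
0.95 [0.493  0.1269] step [ 0.002  -0.0142]
0.8 [0.4972 0.1128] step [ 0.0043 -0.0141]
0.65 [0.5038 0.0992] step [ 0.0066 -0.0136]
0.5 [0.5127 0.0866] step [ 0.0089 -0.0126]
0.35 [0.5238 0.0754] step [ 0.0111 -0.0112]
0.2 [0.5369 0.066 ] step [ 0.013  -0.0094]
0.1 [0.5465 0.061 ] step [ 0.0096 -0.0051]
0 [0.5567 0.057 ] step [ 0.0102 -0.004 ]
```

```bash
python3 -m inch '[[[0.0204,0.043,0,0,0],[0.0204,0.043,0,0,0],[0.0204,0.043,0,0,0],[0,0,-0.045,0,0],[0,0,-0.045,0,0],[0,0,-0.045,0,0],[0,0,-0.045,0,0],[0,0,-0.04,0,0],[0,0,-0.03,0,0],[0,0,0,0,0]]]'
python3 -m inch '[[[-0.0068,-0.0134,0,0,0],[-0.0068,-0.0134,0,0,0],[-0.0085,-0.0131,0,0,0],[-0.0063,-0.0142,0,0,0],[-0.0039,-0.0125,0,0,0],[-0.0021,-0.0133,0,0,0],[-0.0002,-0.0139,0,0,0],[0.002,-0.0142,0,0,0],[0.0043,-0.0141,0,0,0],[0,0,0,0,0]]]'
python3 j.py w14
```

```text
t: 14.8
eef_pos: [0.5186, 0.2335, 0.0144]
ee_rot: [[-0.188, -0.982, -0.013], [-0.982, 0.188, -0.003], [0.005, 0.012, -1.0]]
contact_force: [-1.6, -0.4, -0.2]
gripper_width: -0.0002
t: 15.8
eef_pos: [0.4971, 0.1111, 0.0215]
ee_rot: [[-0.19, -0.982, 0.001], [-0.982, 0.19, -0.0], [0.0, -0.001, -1.0]]
contact_force: [-0.5, 0.7, 0.6]
gripper_width: -0.0
15.8 tool bay [-0.1398  0.0099] 0.02148207732608089 [-0.5  0.7  0.6]
can [312.   0.] 112 world [0.59   0.0849] bay [-0.0436  0.0017]
```

View pics/w14.png

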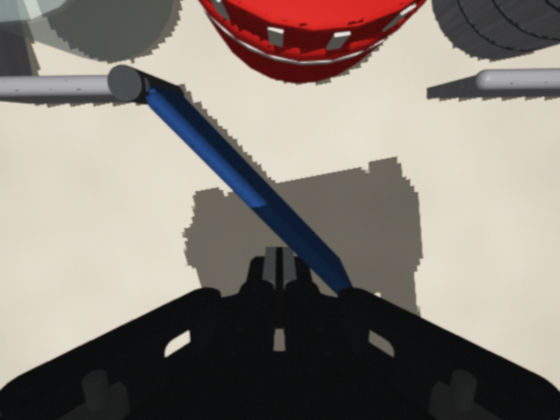

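Gate is at about 45° with the fingers against its outer face, and the canister is well inside. I'll finish the arc.

```bash
python3 -m inch '[[[0.0066,-0.0136,0,0,0],[0.0089,-0.0126,0,0,0],[0.0111,-0.0112,0,0,0],[0.013,-0.0094,0,0,0],[0.0096,-0.0051,0,0,0],[0.005,-0.002,0,0,0],[0.005,-0.002,0,0,0],[0,0,0,0,0]]]'
python3 j.py w15
```

```text
t: 16.65
eef_pos: [0.5558, 0.0569, 0.0213]
ee_rot: [[-0.188, -0.982, 0.0], [-0.982, 0.188, -0.0], [-0.0, -0.0, -1.0]]
contact_force: [-0.2, 1.5, -1.0]
gripper_width: -0.0
16.65 tool bay [-0.0719 -0.0322] 0.02134255249628866 [-0.2  1.5 -1. ]
can [158. 111.] 173 world [0.6312 0.0752] bay [-0.0014 -0.    ]
```

View pics/w15.png

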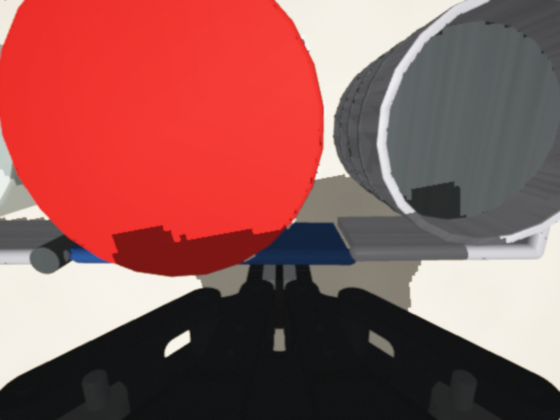

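Gate is nearly in line with the lip (rows ~262 against 259). I'll press gently until the stop shows in the force.

```bash
python3 -m inch '[[[0.002,-0.0004,0,0,0],[0.001,-0.0002,0,0,0],[0,0,0,0,0]]]'
python3 -m inch '[[[0.001,-0.0002,0,0,0],[0.001,-0.0002,0,0,0],[0,0,0,0,0]]]'
```

```text
t: 17.0
eef_pos: [0.5581, 0.0565, 0.0213]
ee_rot: [[-0.188, -0.982, -0.0], [-0.982, 0.188, 0.0], [-0.0, 0.0, -1.0]]
contact_force: [0.3, 0.7, -0.6]
gripper_width: -0.0001
t: 17.3
eef_pos: [0.5582, 0.0565, 0.0209]
ee_rot: [[-0.188, -0.982, -0.005], [-0.982, 0.188, 0.001], [0.0, 0.005, -1.0]]
contact_force: [-7.3, 1.1, 5.7]
gripper_width: 0.0003
```

Stop reached: the tool no longer advances and reads -7 N. I'll back off, rise and check.

```bash
python3 -m inch '[[[-0.01,0.002,0,0,0],[-0.02,0.004,0,0,0],[-0.03,0.006,0.01,0,0],[0,0,0.04,0,0],[0,0,0.05,0,0],[0,0,0.05,0,0],[0.02,0,0.05,0,0],[0.02,0.01,0.05,0,0],[0.02,0.01,0.02,0,0],[0,0,0,0,0]]]'
python3 -m inch '[[[0,0,0,0,0],[0,0,0,0,0]]]' >/dev/null; python3 j.py w16
python3 - <<'E'
from plant import arm
import cv2
for n in("scene","side"):cv2.imwrite(f"pics/{n}9.png",arm.snapshot(n)[:,:,::-1])
import numpy as np
a=cv2.imread("pics/w16.png")[:300]; b=cv2.resize(cv2.imread("pics/side9.png")[195:305,210:370],(437,300),interpolation=2)
cv2.imwrite("pics/fin.png",cv2.resize(np.hstack([a,b]),(800,241)))
E
```

```text
t: 18.3
eef_pos: [0.5601, 0.0876, 0.288]
ee_rot: [[-0.187, -0.982, 0.01], [-0.982, 0.187, -0.0], [-0.001, -0.009, -1.0]]
contact_force: [0.6, -0.1, 0.1]
gripper_width: -0.0001
18.5 tool bay [-0.0779 -0.0028] 0.2809729785740452 [-0.5  0.2  0.6]
jar [192. 120.] 32 world [0.6447 0.1664] bay [-0.0052  0.0921]
can [277. 119.] 41 world [0.6273 0.0753] bay [-0.0052 -0.0007]
```

View pics/fin.png

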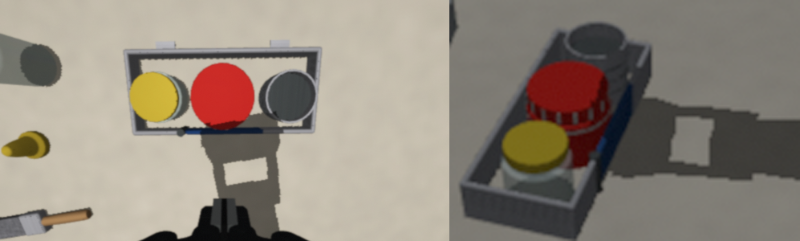

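The gate is flush with the front wall, and all three stand inside. Handing in.

```bash
python3 -c "
from plant import arm
print(arm.close_job())"
```

```text
the job is handed in; nothing more can be done
None
```

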